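Lay out the changeover kit around the indexing plate

TASK

Lay out the changeover kit around the indexing plate and the black collet block, in this order, letting go of each piece before the next. First lay the teal clamp handle flat on the middle of the long orange pad behind the indexing plate, lengthwise along the pad, then stand the red screw jack upright on the middle of the round yellow pad behind the collet block. Then set the walnut pin case, steel lid up, midway between the indexing plate and the collet block with its length along the line joining them, and last lay the brass setting ring flat on top in the middle of the lid; do not disturb the small dial gauge standing between the two pads.

Things in the scene. Friction and masses are not known exactly. Their poses are not given: they have to be found in the camera images.
- index_plate: Indexing plate, fixed to the cart: dark steel square 76 x 76 mm, 10 mm thick, carrying a bright aluminium disc (top at 16 mm) and a knurled brass knob (33 mm across, top at 44 mm). Origin: centre of its underside, at cart-top height. Its x axis points behind it (away from the robot, within about 0.15 rad of world +x); the collet block lies 240 mm away centre to centre along its y axis, on either the +y or the -y side.
- collet_block: Matte black collet block, fixed to the cart: 76 x 76 mm, 38 mm tall, four round steel-rimmed bores in the top. Origin: centre of its underside; axes parallel to those of the indexing plate.
- long_pad: Long orange rubber pad, fixed, 2 mm thick, 44 mm (its x) by 124 mm (its y), always behind the indexing plate, centre to centre 120 mm. Origin: centre of its underside at cart-top height.
- round_pad: Round yellow rubber pad, fixed, 60 mm across, 2 mm thick, always behind the collet block, centre to centre 120 mm. Origin: centre of its underside at cart-top height.
- clamp_handle: Teal plastic clamp handle, loose, lying flat, 80 g: 100 mm long along its x axis; a bar 18 mm wide and 16 mm high reaches from x = -34 to +50 mm, with a round hub 24 mm across and 22 mm high centred at x = -38 mm. Flat underside. Origin: on the underside, midway along the length and width; z up.
- screw_jack: Red screw jack, loose, standing upright, 160 g: foot 38 mm across and 8 mm high, round red body 32 mm across from 8 to 32 mm height, a steel screw 16 mm across on top up to 40 mm. Origin: centre of its underside; z up.
- pin_case: Gauge pin case of dark walnut with a steel plate as lid, closed and in one piece, loose, 250 g: 90 mm long (its x) by 50 mm wide (its y), 27 mm tall including the 3 mm lid plate (80 x 42 mm). Origin: centre of its underside; z up.
- setting_ring: Brass setting ring, loose, lying flat, 70 g: 36 mm outer and 20 mm inner diameter, 16 mm high. Origin: centre of its underside; z up.
- dial_gauge: Small dial gauge on a round grey foot, loose, not to be disturbed: foot 44 mm across, white dial face towards the robot, 63 mm tall. It stands between the two pads. Origin: centre of its underside; z up.

How it is judged:
By the outcome, as a careful person would: the job done as asked, in the order asked, and still so for the second after the job is handed in, with the robot touching nothing.
It also fails if it takes over 99 s, if anything falls off the work surface, if the arm or the gripper's body presses on something with over 40 N, if the wrist force passes 120 N, or if a joint passes its speed limit or range.

ROBOT

A 6-joint arm with a two-finger parallel gripper is mounted at the origin on the work surface. World frame = base frame: x ahead of the robot, y to its left, z up, the work surface at z = 0. Lengths are in m, angles in degrees, forces in N, time in s.
With the tool pointing down it reaches from about 0.325 to 0.75 m from the base axis. Payload 7.6 kg.
Tool frame: the origin (TCP) lies on the centre line of the jaws, within the pads' length; the fingertips stand 19 mm ahead of it and the grasp point (between the pads) is the TCP; z points along the fingers, y is the direction in which the jaws open and shut (so a half turn about z gives the same grasp; the last joint's range is limited). The gripper opens to 85 mm and grips with 20 to 120 N. Pads are 22 mm wide; open, the fingers measure 114 mm over their backs; the gripper's body (76 mm by 85 mm) begins 54 mm behind the grasp point. The pads swing forward as they close: fully open they stand 13 mm farther back than shut.
Start: joints at [-79.888, 2.991, 80.254, -0, 96.75, -4.028], TCP at [0.128, -0.509, 0.25] pointing down, gripper open.
Joint ranges: [-166.34, 166.34], [-52.06, 124.39], [6.96, 135.62], [-60.46, 240.46], [14.63, 156.25], [-167.68, 167.68]. Speed limits (degrees/s): [147.25, 147.25, 172.46, 180, 180, 180].

INTERFACE

Orientations are given as [roll, pitch, yaw] about the fixed x, y, z axes, in that order (R = Rz(yaw) Ry(pitch) Rx(roll)).
In Python, from workcell import bot gives the robot as it stands. The module is installed in compiled form; this text tells all that it offers. Calls block until the motion is done:
- bot.move_pose(position, orientation): joint-space move of the TCP to a pose.
- bot.move_l(position, vel=0.15, frame=None, stop_force=None): straight line of the TCP; frame=None keeps the orientation; vel is the mean speed in m/s. With stop_force (N) it stops when the force on the tool has changed by that much, and returns True; else False.
- bot.set_joints(angles): joint-space move.
- bot.gripper_to(opening, strength=None): finger opening in m; strength is the grip in N (None keeps the last); returns when the fingers have stopped.
- bot.pause(seconds).
- bot.inverse_kinematics(position, orientation): joint angles nearest the present ones, or None.
- bot.read_state(): the state.
- bot.read_camera(name): name is "side" or "top" or "wrist"; returns a dict with "color" (400x640x3 uint8, red, green, blue), "depth" (400x640 float32, m along the optical axis (not along the pixel's ray), 0 where there is no reading), "intrinsics" (3x3 intrinsics, pixels), "R" (3x3) and "t" (3): a world point X has camera coordinates R X + t; the wrist camera has in their place "tool_from_camera" (4x4, takes a point from camera to tool coordinates, whose origin is the TCP and whose axes are the flange's). Camera axes: x right, y down, z forward; pixel columns grow to the right and rows downward; lengths in m; the calibration is good to about 2 mm. A picture is of the moment at which its call begins: read the wrist's pose just before it.
A pose or a line that the arm cannot do raises bot.Unreachable and nothing moves.
- bot.hand_in(): hands the job in, once; it reports no verdict.
The state is a dict: "time": time; "joint_pos": joint angles; "joint_velocities": joint speeds; "joint_torque": joint torques, N m; "position": TCP position; "tool_rot": TCP orientation; "wrist_force": force on the tool from outside, world axes, zero at the start; "ft_torque": the same for the moment, N m; "gripper_width": finger opening in m.
Only numpy, scipy, OpenCV 4.12 (cv2) and the standard library are available. Lean on these libraries where they do the work, as an engineer would, in place of code of your own. Each camera call takes 0.05 s, during which the arm holds its last target. There are 200 camera calls.

## Working session

There is one attempt and no reset: what is moved stays moved. The work goes in short steps, each a Python script; the robot and the scene stay as the last script left them, time stands still between calls to the robot, and variables do not carry over. Pictures are saved under pics/ and viewed, about 12 in all and at most 16, crops included, and the job is handed in when it is done.

```bash
mkdir -p pics; ls
python3 - <<'E'
from workcell import bot
import cv2,numpy as np
for n in ("top","side"):
    c=bot.read_camera(n); np.savez(f"{n}0.npz",**c)
    cv2.imwrite(f"pics/{n}0.png",c["color"][...,::-1])
    print(n,c["intrinsics"].tolist(),np.round(c["R"],3).tolist(),c["t"])
print(bot.read_state())
E
```

```text
pics
top [[468.94103256389764, 0.0, 313.21219332257647], [0.0, 468.94103256389764, 212.39246310971683], [0.0, 0.0, 1.0]] [[0.029, -1.0, -0.011], [-0.993, -0.028, -0.112], [0.112, 0.014, -0.994]] [-0.01526405  0.5243983   1.10295535]
side [[370.14135445175873, 0.0, 316.809604373586], [0.0, 370.14135445175873, 199.4813521278438], [0.0, 0.0, 1.0]] [[-0.957, -0.29, -0.004], [-0.167, 0.563, -0.809], [0.237, -0.773, -0.588]] [0.51532291 0.12960095 0.79378396]
{'time': 0.1, 'joint_pos': array([-7.98876941e+01,  3.02385490e+00,  8.03058442e+01,  4.10845114e-04,
        9.67489865e+01, -4.02672218e+00]), 'joint_velocities': array([-0.05377475, -0.05700027, -0.06931614,  0.04289408,  0.0190963 ,
       -0.03005602]), 'joint_torque': array([ 9.92621972e-04, -3.82580709e+01, -3.60986638e+01, -7.41827830e-05,
        4.76946094e-03,  1.68711807e-05]), 'position': array([ 0.12823835, -0.50885806,  0.24956635]), 'tool_rot': array([-1.79921537e+02, -5.93249335e-03,  1.41390721e+01]), 'wrist_force': array([0.27817076, 0.2725729 , 0.36293478]), 'ft_torque': array([-0.02197049, -0.02327186,  0.01767645]), 'gripper_width': 0.08536812615644468}
```

View pics/top0.png

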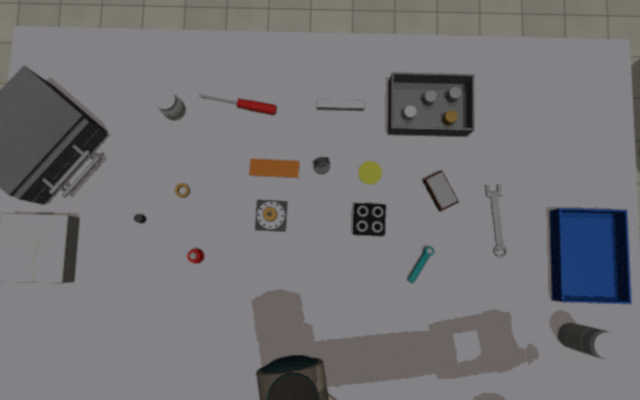

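View pics/side0.png

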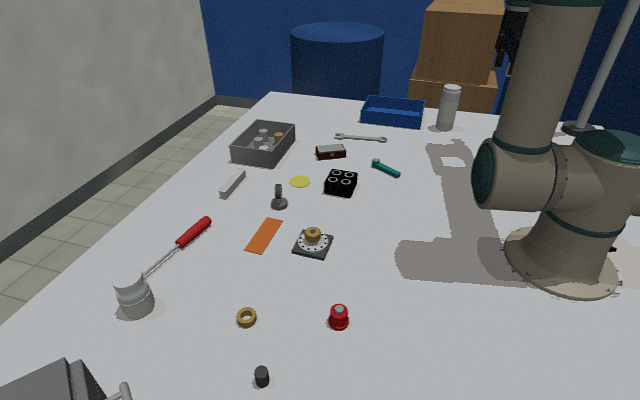

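Top view: handle (421,264), jack (196,256), case (441,190), ring (182,190), plate (271,215), collet (369,219), pads (274,168)/(370,173), gauge (321,165). Side view agrees: everything stands upright or lies flat. I'll take coarse positions from the top view, then refine with the wrist camera.

```bash
cat > h.py <<'E'
from workcell import bot
import cv2,numpy as np
from scipy.spatial.transform import Rotation as Ro
def cast(c,uv,z):
    """pixels -> world points on the plane at height z (c has K,Rwc,o)"""
    uv=np.atleast_2d(uv).astype(float); K=c["intrinsics"]
    d=np.c_[uv,np.ones(len(uv))]@np.linalg.inv(K).T@c["Rwc"].T
    return c["o"]+d*((z-c["o"][2])/d[:,2])[:,None]
def pose(c): c["Rwc"]=c["R"].T; c["o"]=-c["R"].T@c["t"]; return c
def wrist(name=None):
    s=bot.read_state(); c=bot.read_camera("wrist")
    R=Ro.from_euler("xyz",s["tool_rot"],degrees=True).as_matrix(); T=c["tool_from_camera"]
    c["Rwc"]=R@T[:3,:3]; c["o"]=R@T[:3,3]+s["position"]
    if name: cv2.imwrite(f"pics/{name}.png",c["color"][...,::-1]); np.savez(f"{name}.npz",**c)
    return c
def proj(c,X):
    p=(np.atleast_2d(X)-c["o"])@c["Rwc"]@c["intrinsics"].T; return p[:,:2]/p[:,2:]
HSV=dict(teal=((80,90,40),(97,255,255)),orange=((5,170,120),(16,255,255)),yellow=((24,120,90),(34,255,255)),
 red=((172,130,60),(184,255,255)),brass=((14,80,60),(25,220,255)))
def mask(c,col):
    h=cv2.cvtColor(c["color"],cv2.COLOR_RGB2HSV); lo,hi=HSV[col]
    if col=="red": h[...,0]=(h[...,0]).astype(int); m=cv2.inRange(h,(172,130,50),(180,255,255))|cv2.inRange(h,(0,150,50),(5,255,255))
    else: m=cv2.inRange(h,lo,hi)
    return m
def blobs(m,amin=30):
    cs,_=cv2.findContours(m,cv2.RETR_EXTERNAL,cv2.CHAIN_APPROX_NONE)
    return sorted([k[:,0] for k in cs if cv2.contourArea(k)>amin],key=lambda k:-cv2.contourArea(k.reshape(-1,1,2)))
def hover(x,y,z=.3,yaw=0): bot.move_pose([x,y,z],[180,0,yaw])
E
python3 - <<'E'
from h import *
c=pose(dict(np.load("top0.npz")))
for n,uv,z in [("handle",(421,264),.016),("jack",(196,256),.03),("case",(441,190),.027),("ring",(182,190),.016),("plate",(271,215),.01),("collet",(369,219),.038),("long",(274,168),0),("round",(370,173),0),("gauge",(321,165),.03)]:
    print(n,cast(c,uv,z)[0].round(3))
d=c["depth"]; 
for u,v in [(330,260),(230,180),(420,220)]:
    p=np.linalg.inv(c["intrinsics"])@[u,v,1]*d[v,u]; print("surf",(c["Rwc"]@p+c["o"]).round(4))
print(bot.inverse_kinematics([.5,-.0,.4],[180,0,0]))
w=bot.read_camera("wrist"); print(w["tool_from_camera"].round(4).tolist(),w["intrinsics"].tolist())
E
```

```text
handle [ 0.408 -0.263  0.016]
jack [0.412 0.277 0.03 ]
case [ 0.588 -0.308  0.027]
ring [0.573 0.325 0.016]
plate [0.517 0.104 0.01 ]
collet [ 0.512 -0.134  0.038]
long [0.637 0.102 0.   ]
round [ 0.631 -0.139  0.   ]
gauge [ 0.641 -0.016  0.03 ]
surf [ 0.4119 -0.0444 -0.0032]
surf [0.6034 0.2105 0.0012]
surf [ 5.165e-01 -2.637e-01 -3.000e-04]
[-4.23227628e+00  2.35680255e-01  6.60787753e+01 -2.54444375e-14
  1.13685544e+02  8.57677237e+01]
[[-0.0004, -0.9491, -0.3149, 0.0802], [1.0, -0.0004, -0.0, 0.0008], [-0.0001, -0.3149, 0.9491, -0.1239], [0.0, 0.0, 0.0, 1.0]] [[313.1553135817817, 0.0, 320.48373330561776], [0.0, 313.1553135817817, 196.63106072720737], [0.0, 0.0, 1.0]]
```

Run:
```python
from h import *
t=lambda: bot.read_state()["time"]
hover(.59,-.015,.22); print(t()); wrist("fix"); 
hover(.43,-.263,.2); print(t()); wrist("hand");
```

```text
2.5583
3.7417
```

View pics/fix.png

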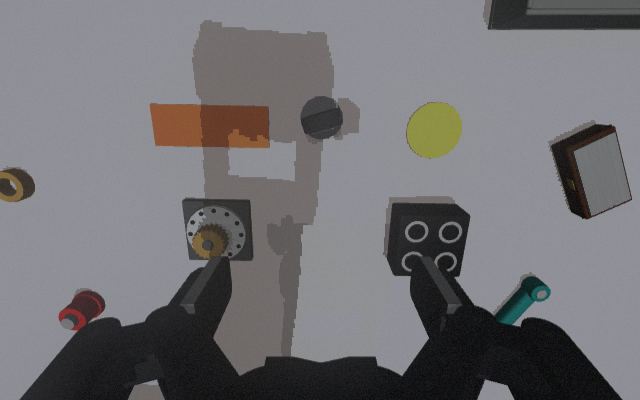

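View pics/hand.png

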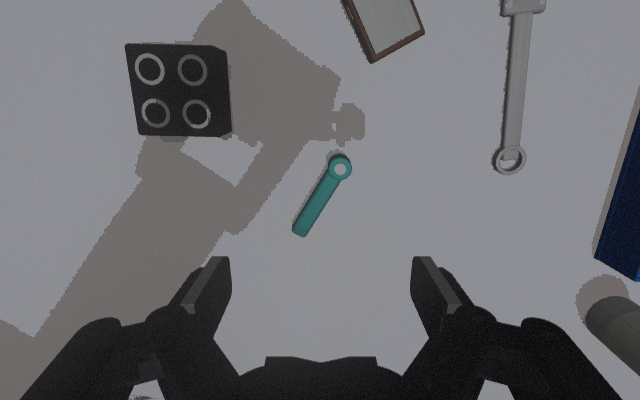

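Fix view: orange pad (211,126), gauge foot (322,118), yellow pad (434,130), plate (218,230), collet block (427,240). Hand view: teal handle from hub (340,168) to end (300,232), with clear space around it.

```bash
cat >> h.py <<'E'
def handle(c,z=.008):
    k=blobs(mask(c,"teal"),100)[0]; P=cast(c,k,z)[:,:2].astype(np.float32)
    (cx,cy),(a,b),_=r=cv2.minAreaRect(P); bx=cv2.boxPoints(r); e=[bx[1]-bx[0],bx[2]-bx[1]]
    d=max(e,key=np.linalg.norm); d=d/np.linalg.norm(d); n=np.array([-d[1],d[0]]); q=P-[cx,cy]
    w=lambda s:np.ptp((q@n)[s])
    if w(q@d>.02)>w(q@d<-.02): d,n=-d,-n
    # bar direction and centreline from the bar only (x -20..40)
    s=q@d; off=[]
    for t in (-.01,.01,.03,.04):
        u=(q@n)[abs(s-t)<.004]; off.append((t,(u.max()+u.min())/2))
    sl=np.polyfit(*np.array(off).T,1); print("rect",sorted((a,b)),"fit",sl)
    ang=np.arctan2(d[1],d[0])+np.arctan(sl[0])
    return np.array([cx,cy])+n*sl[1],np.degrees(ang)
def rect(P):
    (x,y),(a,b),t=cv2.minAreaRect(np.asarray(P,np.float32)); 
    if a<b: t+=90
    return np.array([x,y]),max(a,b),min(a,b),(t+90)%180-90
E
python3 - <<'E'
from h import *
HSV["orange"]=((3,130,40),(18,255,255)); HSV["yellow"]=((22,100,40),(36,255,255))
for src in("fix","top0"):
    c=dict(np.load(src+".npz")); 
    if src=="top0": pose(c)
    for col,z in(("orange",.002),("yellow",.002)):
        for k in blobs(mask(c,col),80)[:3]:
            r=rect(cast(c,k,z)[:,:2]); print(src,col,k.mean(0).round(),[np.round(v,4) for v in r])
    # black collet / dark plate
c=dict(np.load("fix.npz"))
g=cv2.cvtColor(c["color"],cv2.COLOR_RGB2GRAY)
print("plate corners",cast(c,[(183,199),(251,200),(253,260),(186,260)],.01)[:,:2].round(4).tolist())
print("plate mean",cast(c,[(183,199),(251,200),(253,260),(186,260)],.01).mean(0))
h=dict(np.load("hand.npz"))
print("collet rims (hand)",cast(h,[(150,69),(193,69),(156,112),(197,114)],.038)[:,:2].round(4).tolist(), cast(h,[(150,69),(193,69),(156,112),(197,114)],.038).mean(0))
print("rims fix",cast(c,[(416.5,231.5),(451,231.5)],.038).round(4).tolist())
d=h["depth"][200:240:8,400:440:8]; print("depth plane",np.median(d), (h["o"][2]))
print("handle",handle(h))
E
```

```text
fix orange [210. 125.] [array([0.6367, 0.1011]), np.float64(0.1235), np.float64(0.0432), np.float64(88.797)]
fix yellow [434. 130.] [array([ 0.6318, -0.1387]), np.float64(0.0582), np.float64(0.058), np.float64(7.8243)]
top0 orange [274. 168.] [array([0.6373, 0.1018]), np.float64(0.12), np.float64(0.0402), np.float64(88.8898)]
top0 yellow [370. 172.] [array([ 0.6318, -0.1384]), np.float64(0.0549), np.float64(0.0532), np.float64(-88.4587)]
plate corners [[0.557, 0.1381], [0.5557, 0.0616], [0.4793, 0.0646], [0.4795, 0.1453]]
plate mean [0.5178943  0.10238312 0.01      ]
collet rims (hand) [[0.5302, -0.1188], [0.5302, -0.1553], [0.4949, -0.1181], [0.4932, -0.1541]] [ 0.5121152  -0.13659358  0.038     ]
rims fix [[0.5294, -0.1194, 0.038], [0.5294, -0.1562, 0.038]]
depth plane 0.34786972 0.3241586925041144
rect [0.022992553189396858, 0.09884295612573624] fit [-0.02597322 -0.00233161]
handle (array([ 0.40507229, -0.26288169]), np.float64(149.51950617895534))
```

Pads give the fixture yaw as -1.17°, and their spacing measures 239.8 mm, which checks out. Next I'll pick up the handle.

```bash
cat >> h.py <<'E'
PSI=-1.17
LONG=np.array([.637,.1013]); ROUND=np.array([.6318,-.1386]); MID=np.array([.5146,-.0168])
def pick(xy,yaw,z,pre,strength,up=.12,safe=.15):
    x,y=xy; bot.gripper_to(pre,strength); hover(x,y,safe,yaw)
    bot.move_l([x,y,z+.03],vel=.2)
    hit=bot.move_l([x,y,z],vel=.06,stop_force=5); p=bot.read_state()["position"]; print("hit",hit,p.round(4))
    bot.gripper_to(0,strength); zg=bot.read_state()["position"][2]; w=bot.read_state()["gripper_width"]
    bot.move_l([x,y,up],vel=.2); s=bot.read_state()
    print("grip",round(w,4),round(s["gripper_width"],4),"zg",round(zg,4),"F",s["wrist_force"].round(2),"t",s["time"]); return zg
def place(xy,yaw,z,opening,safe=.15,up=.15):
    x,y=xy; hover(x,y,safe,yaw); bot.move_l([x,y,z+.02],vel=.2)
    hit=bot.move_l([x,y,z-.003],vel=.03,stop_force=3); s=bot.read_state(); print("place hit",hit,s["position"].round(4),"want z",z)
    bot.gripper_to(opening); bot.pause(.2); bot.move_l([x,y,up],vel=.2); print("t",bot.read_state()["time"])
E
python3 - <<'E'
from h import *
h=dict(np.load("hand.npz")); C,a=handle(h)
hub=cast(h,(340.5,168.5),.022)[0,:2]; d=np.array([np.cos(np.radians(a)),np.sin(np.radians(a))])
print("from hub",hub+.038*d,"rect",C)
C2=C+d*((hub+.038*d-C)@d)*.5
zg=pick(C2,a-180,.0215,.045,40); print(zg,repr(C2)); c=wrist("h1")
E
```

```text
rect [0.022992553189396858, 0.09884295612573624] fit [-0.02597322 -0.00233161]
from hub [ 0.40739096 -0.26392544] rect [ 0.40507229 -0.26288169]
hit False [ 0.4062 -0.2635  0.0214]
grip 0.0167 0.0169 zg 0.0221 F [-0.21  0.86 -2.06] t 7.1083
0.0220647603387304 array([ 0.40616147, -0.26352276])
```

View pics/h1.png

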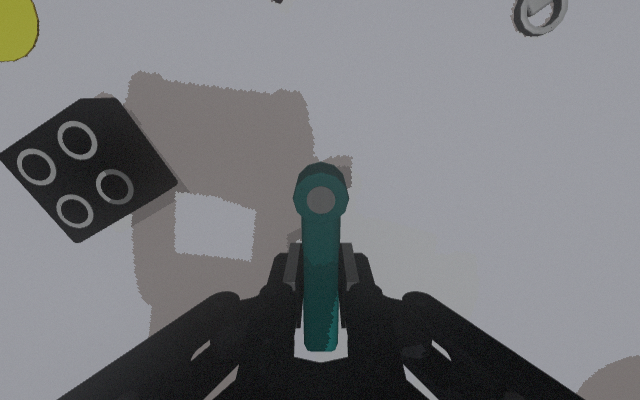

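The handle is held straight, with its hub at (321,200). I'll measure the hub offset along the tool axis and use it in placing.

Run:
```python
from h import *
c=dict(np.load("h1.npz")); s=bot.read_state(); 
hub=cast(c,(321,200),s["position"][2]-.0221+.022)[0]; a=np.radians(s["tool_rot"][2]); t=np.array([np.cos(a),np.sin(a)])
v=(hub-s["position"])[:2]; off=v@t-.038; print("along",v@t,"lat",v@[-t[1],t[0]],"tool yaw",s["tool_rot"])
yaw=90+PSI; u=np.array([np.cos(np.radians(yaw)),np.sin(np.radians(yaw))])
xy=LONG-u*off; print(xy)
bot.move_l([.40,-.2635,.17],vel=.25)
place(xy,yaw,.0242,.045)
x,y=LONG; hover(x-.03,y,.2,0); wrist("h2"); 
hover(.44,.277,.2,0); wrist("j0"); print(bot.read_state()["time"])
```

```text
along 0.03845856823125554 lat -0.001236521393746623 tool yaw [-179.97810537    0.19105989  -30.48216781]
[0.63699064 0.10084153]
place hit True [0.6368 0.1008 0.0241] want z 0.0242
t 11.7917
14.2417
```

View pics/h2.png

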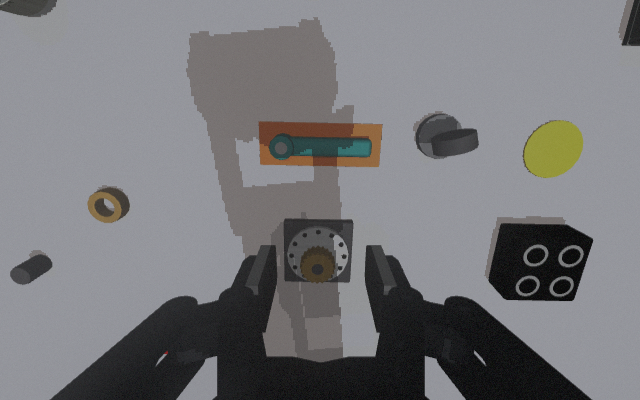

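View pics/j0.png

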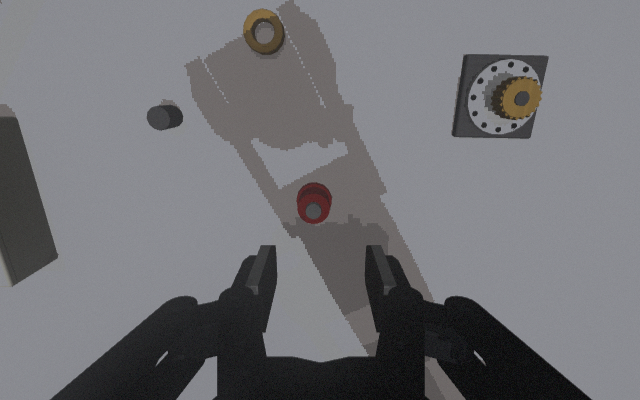

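Handle checks out: pad spans columns 259–382, handle 268–372, both centred at 320. Jack steel top is at (313.5,212) in j0.

Run:
```python
from h import *
c=dict(np.load("j0.npz"))
top=cast(c,(313.5,211.5),.04)[0]
k=blobs(mask(c,"red"),100)[0]; (u,v),r=cv2.minEnclosingCircle(k.reshape(-1,1,2)); print((u,v),r,"blob@16",cast(c,(u,v),.018)[0])
print("top",top)
zg=pick(top[:2],0,.029,.07,50); wrist("j1"); print("w",bot.read_state()["gripper_width"])
```

```text
(313.3045654296875, 207.51954650878906) 15.704131126403809 blob@16 [0.40784196 0.28299963 0.018     ]
top [0.41186559 0.28230734 0.04      ]
hit False [0.4119 0.2823 0.0289]
grip 0.0303 0.0302 zg 0.0296 F [-0.65 -0.23 -2.33] t 17.2583
w 0.0303363204162624
```

View pics/j1.png

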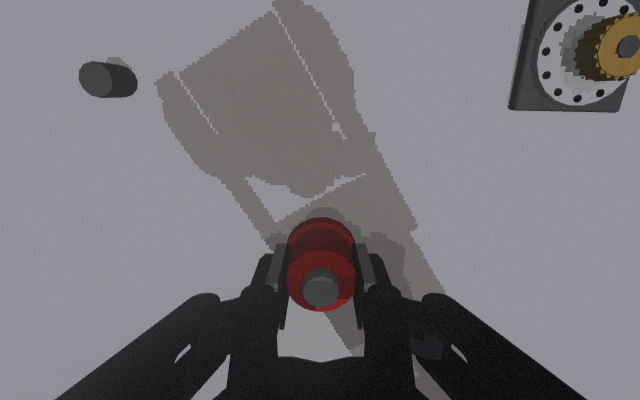

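Jack is held upright (screw top at (321,288)). I'll place it with the measured offset, then look at it and at the case.

Run:
```python
from h import *
c=dict(np.load("j1.npz")); s=bot.read_state()
p=cast(c,(321,288),s["position"][2]-.0296+.04)[0]; off=(p-s["position"])[:2]; print("off",off)
bot.move_l([.412,.282,.17],vel=.25)
hover(.50,.1,.19); off[1]*=0
place(ROUND-off,0,.0316,.07,safe=.17,up=.2)
x,y=ROUND; hover(x-.0,y,.2,0); wrist("j2")
hover(.60,-.308,.2,0); wrist("c0"); print(bot.read_state()["time"])
```

```text
off [ 0.00192969 -0.00089144]
place hit True [ 0.6296 -0.1386  0.0317] want z 0.0316
t 22.5833
23.6583
```

View pics/j2.png

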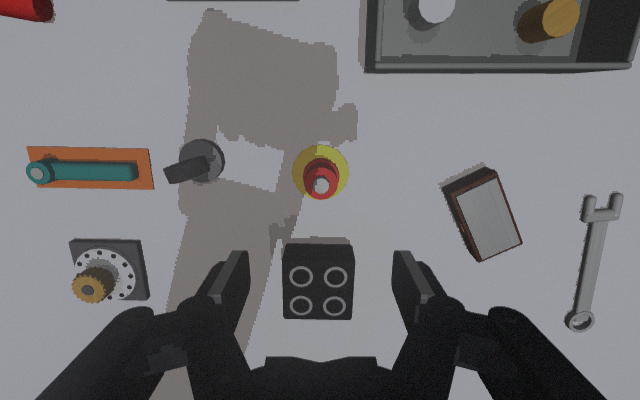

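View pics/c0.png

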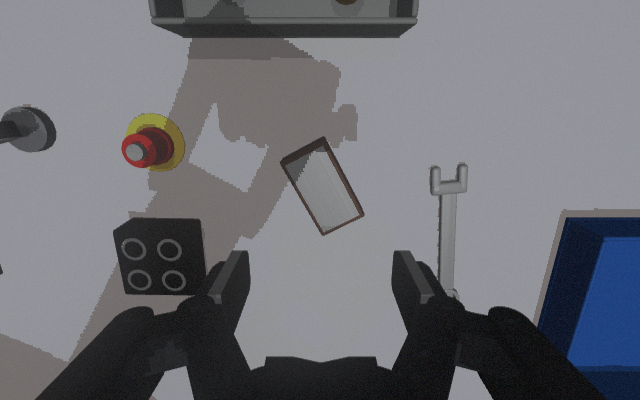

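Jack stands upright on the yellow pad (top at (321,186)); the gauge is unmoved at (205,160). Case corners in c0 are about (281,162), (325,138), (364,212), (323,235).

Run:
```python
from h import *
c=dict(np.load("j2.npz")); p=cast(c,(321,186),.042)[0,:2]; print("jack",p,"err",p-ROUND)
k=blobs(mask(c,"yellow"),50)
c=dict(np.load("c0.npz")); h=cv2.cvtColor(c["color"],cv2.COLOR_RGB2HSV).astype(int)
m=((h[...,0]<18)&(h[...,1]>70)).astype(np.uint8)*255
m=cv2.morphologyEx(m,cv2.MORPH_CLOSE,np.ones((5,5))); 
b=[k for k in blobs(m,300) if 260<k[:,0].mean()<390 and 120<k[:,1].mean()<250]; print(len(b))
C,L,W,a=rect(cast(c,b[0],.0135)[:,:2]); print("case",C,L,W,a)
q=cast(c,[(281,162),(325,138),(364,212),(323,235)],.024); print("corners",q.mean(0))
e=(q[0]+q[1]-q[2]-q[3])[:2]; print("ang",np.degrees(np.arctan2(e[1],e[0])))
```

```text
jack [ 0.62905617 -0.13981039] err [-0.00274383 -0.00121039]
0Traceback (most recent call last):
  File "<stdin>", line 8, in <module>
IndexError: list index out of range
```

Run:
```python
from h import *
c=dict(np.load("c0.npz")); hs=cv2.cvtColor(c["color"],cv2.COLOR_RGB2HSV); g=hs[...,2]
print("jack c0",cast(c,(134.5,152),.042)[0])
for v in (165,190,215): print([tuple(hs[v,u]) for u in range(280,370,6)])
f=dict(np.load("fix.npz")); 
for n in("j2","c0"):
    c=dict(np.load(n+".npz")); k=blobs(mask(c,"yellow")|mask(c,"red"),100)
    for b in k[:2]:
        P=cast(c,b,.002); (e,ax,_)=cv2.fitEllipse(P[:,:2].astype(np.float32)); print(n,"pad",e,ax)
t=pose(bot.read_camera("top")); np.savez("top1.npz",**t)
k=blobs(mask(t,"red"),10)
for b in k: print("top red",b.mean(0),cv2.minEnclosingCircle(b.reshape(-1,1,2)),cast(t,cv2.minEnclosingCircle(b.reshape(-1,1,2))[0],.022)[0])
im=np.vstack([cv2.resize(t["color"][150:200,300:400],(700,350),interpolation=cv2.INTER_NEAREST)]); 
c=dict(np.load("j2.npz"))["color"]; c0=dict(np.load("c0.npz"))["color"]
im=np.hstack([cv2.resize(c[130:215,275:365],None,fx=4.4,fy=4.4),cv2.resize(c0[100:185,105:195],None,fx=4.4,fy=4.4)])
cv2.imwrite("pics/crop.png",im[...,::-1])
```

```text
jack c0 [ 0.62966589 -0.14008545  0.042     ]
[(np.uint8(6), np.uint8(11), np.uint8(113)), (np.uint8(90), np.uint8(3), np.uint8(88)), (np.uint8(150), np.uint8(3), np.uint8(82)), (np.uint8(135), np.uint8(6), np.uint8(86)), (np.uint8(30), np.uint8(3), np.uint8(84)), (np.uint8(105), np.uint8(4), np.uint8(138)), (np.uint8(90), np.uint8(6), np.uint8(139)), (np.uint8(90), np.uint8(2), np.uint8(135)), (np.uint8(150), np.uint8(2), np.uint8(143)), (np.uint8(5), np.uint8(69), np.uint8(85)), (np.uint8(120), np.uint8(12), np.uint8(154)), (np.uint8(126), np.uint8(8), np.uint8(151)), (np.uint8(111), np.uint8(12), np.uint8(155)), (np.uint8(117), np.uint8(15), np.uint8(154)), (np.uint8(111), np.uint8(12), np.uint8(154))]
[(np.uint8(6), np.uint8(11), np.uint8(117)), (np.uint8(114), np.uint8(8), np.uint8(153)), (np.uint8(124), np.uint8(12), np.uint8(155)), (np.uint8(8), np.uint8(62), np.uint8(78)), (np.uint8(70), np.uint8(6), np.uint8(131)), (np.uint8(96), np.uint8(9), np.uint8(136)), (np.uint8(120), np.uint8(2), np.uint8(134)), (np.uint8(114), np.uint8(9), np.uint8(137)), (np.uint8(100), np.uint8(6),
[... 787 characters left out ...]
(np.uint8(110), np.uint8(6), np.uint8(139)), (np.uint8(90), np.uint8(2), np.uint8(138)), (np.uint8(9), np.uint8(23), np.uint8(109)), (np.uint8(150), np.uint8(11), np.uint8(119))]
j2 pad (0.6297422051429749, -0.14440369606018066) (0.04056445509195328, 0.05551786720752716)
j2 pad (0.7830997109413147, 0.1251118928194046) (0.016689708456397057, 0.05088858678936958)
c0 pad (0.6331949830055237, -0.12716248631477356) (0.03374408558011055, 0.06047284975647926)
top red [256.01190476 105.97619048] ((256.0, 106.0), 19.235483169555664) [0.78877592 0.15065187 0.022     ]
top red [370.48648649 171.91891892] ((370.61236572265625, 171.85955810546875), 7.320329666137695) [ 0.62935231 -0.13778868  0.022     ]
```

View pics/crop.png

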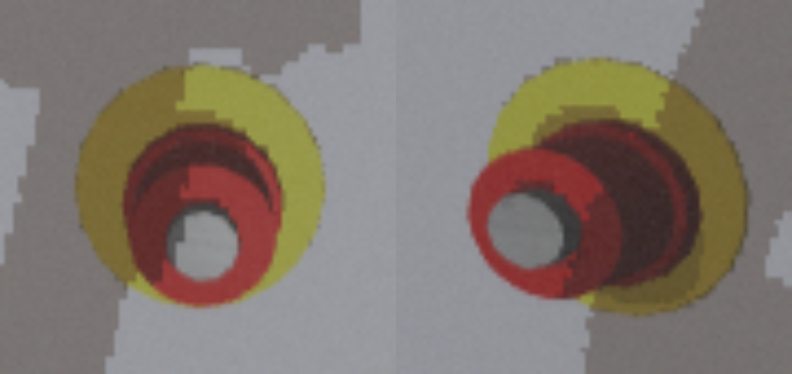

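The jack sits about 2.3 mm short of the pad centre in x, and three views agree. I'll nudge it by regripping, and in the same run check the handle and measure the case from dark-rim pixels.

Run:
```python
from h import *
HSV["orange"]=((3,130,40),(18,255,255))
c=dict(np.load("h2.npz")); C,a=handle(c,.008); print("handle now",C,a)
k=cv2.convexHull(blobs(mask(c,"orange")|mask(c,"teal"),200)[0].reshape(-1,1,2))[:,0]; print("pad",rect(cast(c,k,.002)[:,:2]))
def case(c,roi):
    v=cv2.cvtColor(c["color"],cv2.COLOR_RGB2HSV)[...,2]; x0,x1,y0,y1=roi
    m=np.zeros_like(v); m[y0:y1,x0:x1]=(v[y0:y1,x0:x1]<102)*255
    m=cv2.morphologyEx(m,cv2.MORPH_CLOSE,np.ones((3,3))); b=blobs(m,100)[0]; print(len(blobs(m,100)),b.min(0),b.max(0))
    return rect(cast(c,b,.0135)[:,:2])
c=dict(np.load("c0.npz")); print("case",case(c,(270,375,128,245)))
q=cast(c,[(281,162),(325,138),(364,212),(323,235)],.020); print("corners",q.mean(0))
# jack nudge
bot.gripper_to(.07,50); x,y=.6296,-.1386; hover(x,y,.17,0)
bot.move_l([x,y,.06],vel=.2); print(bot.move_l([x,y,.0316],vel=.06,stop_force=5)); bot.gripper_to(0,50)
bot.move_l([x,y,.042],vel=.1); bot.move_l([x+.0023,y,.042],vel=.05)
bot.move_l([x+.0023,y,.029],vel=.03,stop_force=3); print(bot.read_state()["position"],bot.read_state()["gripper_width"])
bot.gripper_to(.07); bot.pause(.2); bot.move_l([x+.0023,y,.2],vel=.25)
w=wrist("j3"); r=blobs(mask(w,"red"),100); print("t",bot.read_state()["time"])
t=pose(bot.read_camera("top")); 
for b in blobs(mask(t,"red"),10): print("top red",cast(t,cv2.minEnclosingCircle(b.reshape(-1,1,2))[0],.022)[0])
```

```text
rect [0.01687587983906269, 0.07894840836524963] fit [-0.00763916  0.00031714]
handle now [0.63508136 0.08950252] -91.83053210556501
pad (array([0.63671267, 0.101275  ]), 0.12332622706890106, 0.043297238647937775, 88.78385925292969)
1 [279 136] [364 235]
case (array([ 0.58691502, -0.31082857]), 0.09559208154678345, 0.053055938333272934, 28.064599990844727)
corners [ 0.58861107 -0.31178049  0.02      ]
False
[ 0.63199584 -0.13864645  0.03230179] 0.030263430342004217
t 28.8417
top red [0.78748712 0.15059631 0.022     ]
top red [ 0.63883512 -0.13246366  0.022     ]
```

View pics/j3.png

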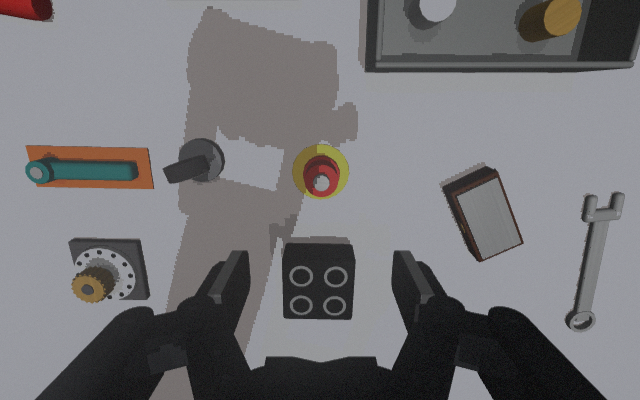

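Jack is now centred (top at (321,183)), and the handle is within about 1.6 mm of the pad's centre line. Next, the case.

Run:
```python
from h import *
zg=pick((.5869,-.3108),28.06,.0225,.08,60,up=.16); wrist("c1")
```

```text
hit False [ 0.5869 -0.3109  0.0224]
grip 0.0484 0.0488 zg 0.0233 F [ 0.33  0.49 -2.89] t 32.4333
```

View pics/c1.png

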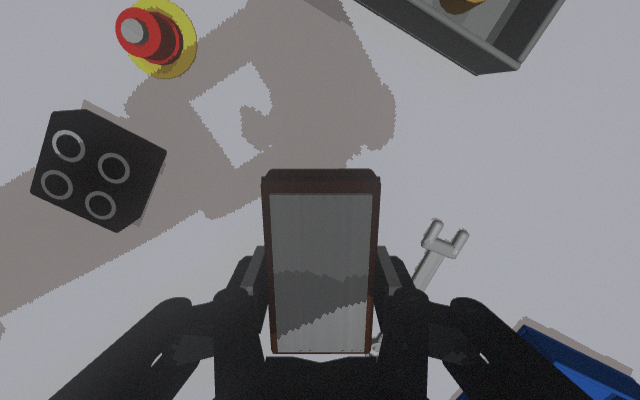

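The case is held lid up and straight; lid ends are at rows ~194 and ~352.

Run:
```python
from h import *
c=dict(np.load("c1.npz")); s=bot.read_state(); p=s["position"]
q=cast(c,[(321,194),(322,352)],p[2]-.0233+.027)[:,:2]; a=np.radians(s["tool_rot"][2]); t=np.array([np.cos(a),np.sin(a)])
e=(q-p[:2])@t; off=e.mean(); print("ends",e,"len",np.ptp(e),"off",off)
yaw=90+PSI; u=np.array([np.cos(np.radians(yaw)),np.sin(np.radians(yaw))])
xy=MID-u*off; hover(.45,-.2,.18,60)
place(xy,yaw,.0233,.08,safe=.16,up=.2)
hover(.55,-.017,.24,0); wrist("c2")
hover(.56,.325,.2,0); wrist("r0"); print(bot.read_state()["time"])
```

```text
ends [ 0.04120941 -0.03957465] len 0.08078405696714408 off 0.000817378529509135
place hit True [ 0.5145 -0.0176  0.0233] want z 0.0233
t 37.0583
39.85
```

View pics/c2.png

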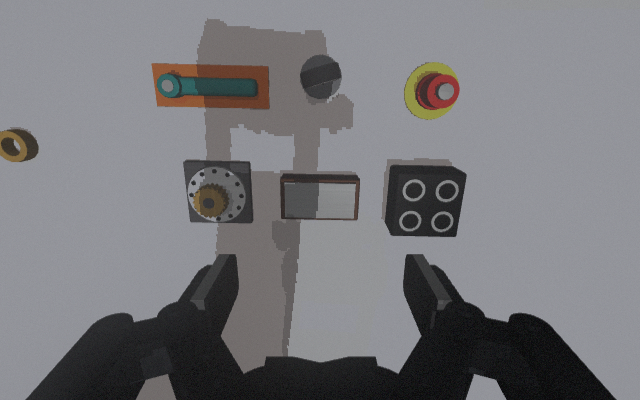

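View pics/r0.png

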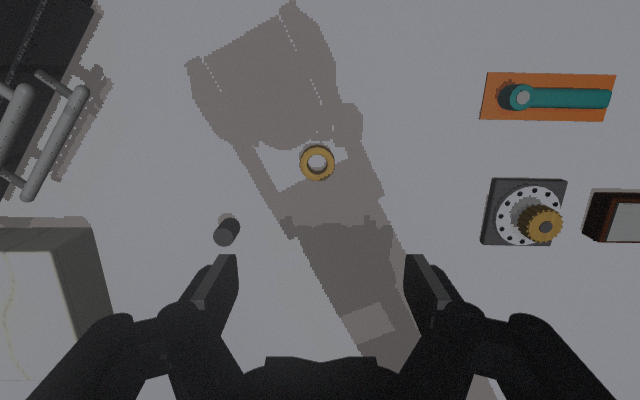

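The case sits level between plate and block (lid centre ≈(320,200)); ring is at (317.5,163). Measuring both numerically, then picking and placing the ring.

Run:
```python
from h import *
c=dict(np.load("c2.npz"))
v=cv2.cvtColor(c["color"],cv2.COLOR_RGB2HSV)[...,2]
q=cast(c,[(285,182.5),(356,183.5),(355.5,219),(282,217.5)],.027)[:,:2]; print("lid?",q.round(4).tolist(),q.mean(0))
q=cast(c,[(281,180),(360,180),(358,220.5),(281,219)],.024)[:,:2]; print("rim",q.mean(0))
HSV["orange"]=((3,130,40),(18,255,255))
k=cv2.convexHull(blobs(mask(c,"orange")|mask(c,"teal"),200)[0].reshape(-1,1,2))[:,0]; print("pad",rect(cast(c,k,.002)[:,:2]))
k=blobs(mask(c,"yellow")|mask(c,"red"),200)[0]; print("rims",cast(c,[(413.5,190),(447,190.5),(410,221),(442,221.5)],.038).mean(0))
print("plate",cast(c,[(184,161),(250,161),(253,221),(188,222)],.01).mean(0))
r=dict(np.load("r0.npz")); b=[b for b in blobs(mask(r,"brass"),50) if 280<b[:,0].mean()<350]
P=rect(cast(r,b[0],.008)[:,:2]); print("ring",P)
zg=pick(P[0],0,.0222,.06,30,up=.15); w=wrist("r1"); s=bot.read_state()
b=[b for b in blobs(mask(w,"brass"),50)]
for k in b[:2]: print("held",k.min(0),k.max(0))
```

```text
lid? [[0.535, 0.0216], [0.5339, -0.0576], [0.4911, -0.0585], [0.4929, 0.0266]] [ 0.51322727 -0.01696842]
rim [ 0.51298407 -0.01738826]
pad (array([0.63663393, 0.10107531]), 0.12353407591581345, 0.043168891221284866, 88.8039779663086)
rims [ 0.51120541 -0.13692283  0.038     ]
plate [0.51819593 0.10238695 0.01      ]
ring (array([0.57177907, 0.32642838]), 0.035065703094005585, 0.03453841805458069, 89.89059448242188)
hit False [0.5718 0.3264 0.0221]
grip 0.0348 0.0349 zg 0.0231 F [-0.36  0.88 -2.48] t 42.9417
held [285 223] [356 298]
held [565 243] [608 281]
```

Run:
```python
from h import *
w=dict(np.load("r1.npz")); s=bot.read_state(); k=blobs(mask(w,"brass"),50)[0]
print("off",rect(cast(w,k,.15-.0231+.008)[:,:2])[0]-s["position"][:2])
place((.5138,-.0171),0,.0231+.0272,.06,safe=.15,up=.2)
hover(.55,-.017,.24,0); c=wrist("f0"); bot.pause(.3)
h=cv2.cvtColor(c["color"],cv2.COLOR_RGB2HSV)
for k in blobs(mask(c,"brass"),50)[:4]: print(k.mean(0).round(1),rect(cast(c,k,.035)[:,:2]))
s=bot.read_state(); print(s["time"],s["wrist_force"])
```

```text
off [-0.0008904  -0.00030231]
place hit True [ 0.5136 -0.0171  0.05  ] want z 0.0503
t 46.9667
[320.4 204.1] (array([ 0.5120762 , -0.01791213]), 0.034598030149936676, 0.034302983433008194, 89.97930145263672)
[209.2 202.3] (array([0.51431352, 0.10617451]), 0.03476988151669502, 0.034767165780067444, 55.01759338378906)
[421.4  81. ] (array([ 0.64094728, -0.1171411 ]), 0.032164063304662704, 0.012420613318681717, -37.176544189453125)
47.65 [-0.0600926  -0.90936025  0.29994589]
```

View pics/f0.png

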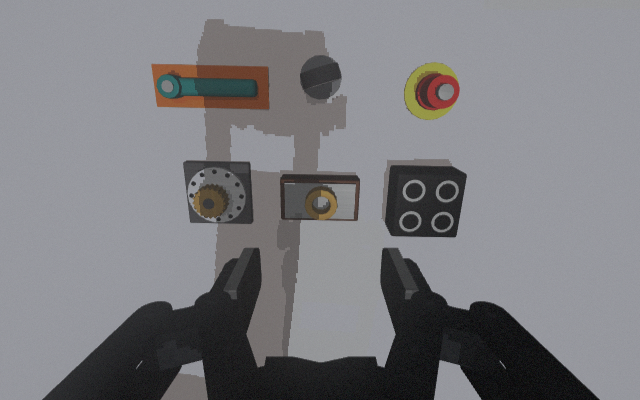

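The ring lies flat at (320,204), about 1 mm from the lid centre. The handle, jack and gauge are where they should be, and the arm is clear. Handing in.

```bash
python3 -c "
from workcell import bot
bot.hand_in(); print(bot.read_state()['time'])"
```

```text
the job is handed in; nothing more can be done
the job is handed in; nothing more can be done
```

I laid out the kit in the order you asked, letting go of each piece before the next, and handed the job in at about 48 s of the 99 s allowed. The hand-in reports no verdict; the offsets below are my own camera measurements, good to about 2 mm.

| Piece | Last check |
|---|---|
| Clamp handle | Flat on the orange pad, about 1.6 mm to the robot side of its centre line and about 0.6° off its length. |
| Screw jack | Upright on the yellow pad. It first stood about 2.3 mm short of centre, because I trusted a bad in-hand offset, so I regripped and shifted it. In the later pictures it looks centred. |
| Pin case | Lid up, about 1.5 mm from midway between the plate and the block, with its length along the line joining them. |
| Setting ring | Flat on the lid, about 1–2 mm from its centre. |
| Dial gauge | In the same place in the first and last pictures. |

One check failed: the top-camera reading after I shifted the jack showed it about 9 mm off. I put this down to the arm partly hiding the jack, because the wrist-camera pictures disagreed, and did not retake it.

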